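# Load the pico-satellite into its deployer pod and latch the door

## Task

Lower the pico-satellite upright into the open deployer pod so that it stands on the sprung pusher plate, and let go of it. Then swing the pod's door over and press it down until its spring tongue snaps in under the strike and the door stays shut by itself; the door is light, so feel for the snap and never push on it with more than about 30 N. Leave the other things on the bench where they are.

Things in the scene. Friction and masses are not known exactly. Their poses are not given: they have to be found in the camera images.
- picosat_center (a point): Small satellite, a 54 x 54 mm square block 62 mm tall, 0.16 to 0.25 kg, aluminium corner rails and dark solar panels; stands loose on the bench. This point is its centre, 31 mm above its underside; z along its height, x and y square to its side faces. Grip it across two opposite sides.
- pod: Upright aluminium deployer, open at the top, fixed. Origin: centre of the base's underside; x points from the latch side to the hinge side. Base 124 x 96 x 10 mm. Square shaft 58 x 58 mm, chamfered; walls 5 mm: 87 mm high at +x, 72 at -x; the +-y sides are open for fingers above z = 38 mm, over x = +-22 mm. Pusher plate (weak spring) top at z = 26 mm, so the seated satellite centre is at z = 57.
- pod_hinge (a point): Middle of the door's hinge axis, at x = 39, z = 91.5 mm in the pod's frame; the axis runs along the pod's y. Axes as the pod's.
- door_edge (a point): On the door: middle of the free edge of its outer (top when shut) face, 74 mm from the hinge axis and 4.5 mm above it when shut. The door is 66 mm wide with a flat outer face, 5 mm thick, 9.5 at the free end. Its sprung tongue, 18 mm wide, sticks out 8 mm past the edge. Axes as the pod's when shut. Pressing near 60 mm from the hinge clears the strike plate beyond the edge.
- pod_door (a joint): Door angle in rad: 0 level and shut, 2.35 fully open (start), leaning outward over +x. A light spring (under 0.1 N m) opens it when let go. Satellite and tongue resist over the last 0.2 rad, by up to 15 N at 60 mm from the hinge, then it snaps. The strike plate is set in slots up to 7 mm high or low, so the door latches between -0.09 and 0.09; a hard rubber stop follows 1.5 mm past the snap.
- kapton_roll: Bystander: roll of amber tape lying flat, 79 mm across, 19 mm high. Origin: centre of its underside.
- vial: Bystander: white screw-cap vial, 25 mm across, 51 mm tall, standing. Origin: centre of its underside.
- cutters: Bystander: flush cutters with blue handles, 124 x 44 x 11 mm, lying flat, length along y. Origin: middle of the underside.

How it is judged:
On the way, in this order (a step that is already met when the one before it is completed fails the run):
1. the satellite stands upright in the pod on its pusher plate, let go, with the door still open (x of picosat_center in the frame of pod between -0.005 and 0.005 m and y of picosat_center in the frame of pod between -0.005 and 0.005 m and z of picosat_center in the frame of pod below 0.061 m and angle between picosat_center's own z axis and vertical below 0.12 rad and contact force between the fingers and picosat below 0.1 N and value of joint pod_door above 1.2 rad), for 0.2 s.
2. the door has been pressed past the snap and stays shut with nothing pressing on it (value of joint pod_door below 0.1 rad and contact force between each of the fingers, the arm and pod_door below 0.1 N), for 0.3 s.
At the end, for the whole second after the job is handed in: The satellite stands upright inside the pod (within 0.12 rad, its centre within 5 mm of the pod's axis, pressed down onto the pusher) and the door is latched: it stays shut by itself, within 0.1 rad of level, and does not move (x of picosat_center in the frame of pod between -0.005 and 0.005 m and y of picosat_center in the frame of pod between -0.005 and 0.005 m and z of picosat_center in the frame of pod below 0.058 m and angle between picosat_center's own z axis and vertical below 0.12 rad and value of joint pod_door below 0.1 rad and velocity of joint pod_door below 0.05 rad/s); the robot touches nothing.
It fails at once if the robot pushes on the door with more than 30 N (contact force between any of the fingers, the arm and pod_door above 30 N).
It fails at once if a bystander (tape roll, vial or cutters) is moved by more than 3 cm (distance of any of kapton_roll, vial, cutters from where it was at the start of the episode above 0.03 m).
It also fails if it takes over 58 s, if anything falls off the work surface, if the arm or the gripper's body presses on something with over 40 N, if the wrist force passes 120 N, or if a joint passes its speed limit or range.

## Robot

A 6-joint arm with a two-finger parallel gripper is mounted at the origin on a cart in front of the work surface, level with it; the furniture and walls round the work are solid. World frame = base frame: x ahead of the robot, y to its left, z up, the work surface at z = 0. Lengths are in m, angles in rad, forces in N, time in s.
With the tool pointing down it reaches from about 0.35 to 0.85 m from the base axis. Payload 8.1 kg.
Tool frame: the origin (TCP) lies midway between the tips of the shut fingers; the grasp point (between the pads) lies bot.pinch_z behind it (bot.pinch_z is the distance from the TCP to the grasp point, in m); z points along the fingers, x is the direction in which the jaws open and shut, and the axes are right-handed (so a half turn about z gives the same grasp; the last joint's range is limited). The gripper opens to 93 mm and grips with 3 to 60 N. Pads are 15 mm wide; open, the fingers measure 128 mm over their backs; the gripper's body (75 mm by 188 mm) begins 65 mm behind the grasp point.
Start: joints at [-1.283, 0.13, 1.488, -0, 1.523, -0.085], TCP at [0.219, -0.559, 0.219] pointing down, gripper open.
Joint ranges: [-2.96, 2.96], [-0.89, 2.26], [0.02, 2.5], [-1.34, 4.48], [0, 2.73], [-2.66, 2.66]. Speed limits (rad/s): [2.39, 2.39, 2.79, 3.14, 3.14, 3.14].

## Interface

Orientations are given as a unit quaternion [w, x, y, z].
In Python, from cell import state, vision, order, bot gives the robot as it stands.
- The arm moves only by the shell command python3 -m pendant 'ROWS'. ROWS is JSON, a list of rows, each a list of 5 numbers: the finger opening in m, from 0 to 0.093, then the shift along the tool's x, y, z in m, then the turn about the tool's z in rad. In form: [[claw, tx, ty, tz, roll], ...]. A call has 1 to 20 rows; each row is the pose to reach, as a shift and turn from the pose commanded when the call began, along the tool's axes at that moment; what a row does not reach only later rows make up. A row lasts 1/12 s, in which the tool goes at most 41.7 mm and 7.16 degrees, less where a joint would pass 70% of its speed; a pose out of reach is approached as far as the arm can. A call with a gripper value outside its range is refused whole. The fingers move at their own pace and stop on an object; the grip force is fixed at half the most. Time passes only in rows, so rows that repeat a pose let the fingers close. It gives the time, the measured TCP pose, the force and the opening at its end, in the units of the state.
- state(): the state, without advancing time (a new reading comes with each control period).
- vision.grab_frame(name): name is "scene" or "top" or "wrist"; returns the picture (384x512x3 uint8, red, green, blue); there is no depth.
- vision.camera_info(name): a dict with "intrinsics" (3x3 intrinsics, pixels), "k1" (the pictures are not rectified: a ray, as slopes to the right and down, at radius r is drawn at 1 + k1 r^2 times it, then the intrinsics apply), "R" (3x3) and "t" (3): a world point X has camera coordinates R X + t; the wrist camera has in their place "mount" (4x4, takes a point from camera to tool coordinates, whose origin is the TCP and whose axes are the tool frame's). Camera axes: x right, y down, z forward; pixel columns grow to the right and rows downward; lengths in m; the calibration is good to about 2 mm. A picture is of the moment at which its call begins: read the wrist's pose just before it. camera_info takes no time and is no camera call.
- order.job_done(): hands the job in, once; it reports no verdict.
The state is a dict: "time": time; "joint_pos": joint angles; "joint_velocities": joint speeds; "effort": joint torques, N m; "tcp_pos": TCP position; "orientation": TCP orientation; "ft_force": force on the tool from outside, world axes, zero at the start; "wrist_torque": the same for the moment, N m; "width": finger opening in m.
Only numpy, scipy, OpenCV 4.12 (cv2) and the standard library are available. Lean on these libraries where they do the work, as an engineer would, in place of code of your own. Each camera call takes 0.05 s, during which the arm holds its last target. There are 200 camera calls.

## Working session

There is one attempt and no reset: what is moved stays moved. The work goes in short steps, Python scripts to look and compute and a shell command to move; the robot and the scene stay as the last step left them, time stands still between calls to the robot, and variables do not carry over. Pictures are saved under pics/ and viewed, on a budget of 10 in all, crops included, one or two more only if the job needs it, and the job is handed in when it is done.

```bash
ls; mkdir -p pics; python3 - <<'E'
from cell import state, vision, order, bot
import cv2,numpy as np
s=state();print({k:np.round(v,3).tolist() for k,v in s.items()},bot.pinch_z)
for n in("scene","top","wrist"):
    i=vision.camera_info(n);print(n,i)
    cv2.imwrite(f"pics/{n}0.png",vision.grab_frame(n)[...,::-1])
a=[cv2.imread(f"pics/{n}0.png") for n in("scene","top","wrist")]
cv2.imwrite("pics/t0.png",cv2.resize(a[1],(800,600),interpolation=cv2.INTER_CUBIC))
cv2.imwrite("pics/s0.png",cv2.resize(a[0],(800,600),interpolation=cv2.INTER_CUBIC))
E
```

```text
pics
{'time': 0.0, 'joint_pos': [-1.283, 0.131, 1.489, -0.0, 1.523, -0.085], 'joint_velocities': [-0.001, 0.0, -0.001, 0.001, -0.003, -0.001], 'effort': [0.002, -55.985, -49.175, 0.077, 0.036, -0.0], 'tcp_pos': [0.218, -0.558, 0.218], 'orientation': [-0.001, 0.826, -0.564, -0.001], 'ft_force': [0.053, -0.668, -0.054], 'wrist_torque': [-0.032, -0.064, 0.013], 'width': 0.093} 0.0188
scene {'intrinsics': array([[368.7028155 ,   0.        , 254.88715647],
       [  0.        , 368.7028155 , 190.75548787],
       [  0.        ,   0.        ,   1.        ]]), 'k1': -0.04458513612555034, 'R': array([[-0.87064362, -0.49150994,  0.01994159],
       [-0.31845256,  0.53227123, -0.78439486],
       [ 0.37492354, -0.68927883, -0.61994115]]), 't': array([0.42292952, 0.31042085, 0.95359321])}
top {'intrinsics': array([[474.1514032 ,   0.        , 253.51833299],
       [  0.        , 474.1514032 , 187.02240475],
       [  0.        ,   0.        ,   1.        ]]), 'k1': 0.06236555163912375, 'R': array([[ 0.01019731, -0.99981103,  0.0165503 ],
       [-0.98261371, -0.0130876 , -0.1851999 ],
       [ 0.18538151, -0.01437401, -0.98256149]]), 't': array([-0.14571076,  0.56204425,  1.55269969])}
wrist {'intrinsics': array([[289.68708925,   0.        , 258.71610171],
       [  0.        , 289.68708925, 192.32713029],
       [  0.        ,   0.        ,   1.        ]]), 'k1': -0.02276871871925284, 'mount': array([[ 9.99999582e-01,  8.62762491e-04, -3.01950581e-04,
        -5.21779204e-04],
       [-7.52883421e-04,  9.64748183e-01,  2.63173661e-01,
        -7.40228076e-02],
       [ 5.18362638e-04, -2.63173324e-01,  9.64748430e-01,
        -1.66953139e-01],
       [ 0.00000000e+00,  0.00000000e+00,  0.00000000e+00,
         1.00000000e+00]])}
```

View pics/t0.png

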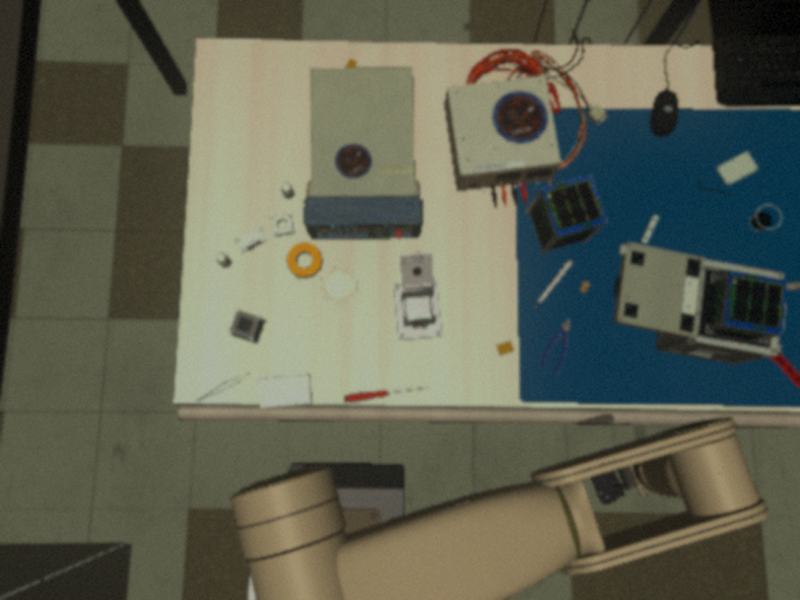

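View pics/s0.png

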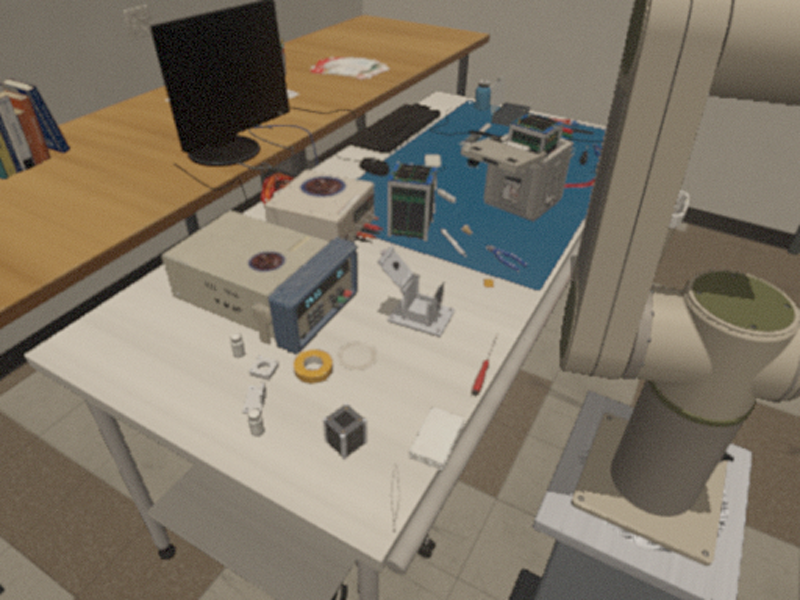

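Top view (800 px scale): satellite at about (248,326), pod shaft at (418,310) with the door leaning towards +x (up the picture, tip ~y=257), tape (304,260), cutters (557,345). The blue instrument stands just behind the door. The scene view agrees.

```bash
cat > h.py <<'E'
import numpy as np, cv2
from scipy.spatial.transform import Rotation as Ro
from cell import state, vision, order, bot
def tool(s=None):
    s=s or state(); q=s["orientation"]
    return Ro.from_quat([q[1],q[2],q[3],q[0]]).as_matrix(), np.array(s["tcp_pos"])
def cam(name, T=None):
    i=vision.camera_info(name)
    if "R" in i: return i, i["R"], i["t"]
    Rt,p=T; M=i["mount"]; Rc=Rt@M[:3,:3]; c=Rt@M[:3,3]+p
    return i, Rc.T, -Rc.T@c
def ray(name,uv,T=None):
    i,R,t=cam(name,T); K=i["intrinsics"]
    d=np.array([(uv[0]-K[0,2])/K[0,0],(uv[1]-K[1,2])/K[1,1]]); x=d.copy()
    for _ in range(20): x=d/(1+i["k1"]*(x@x))
    return -R.T@t, R.T@np.r_[x,1]
def pix2w(name,uv,z,T=None):
    c,d=ray(name,uv,T); return c+d*(z-c[2])/d[2]
def proj(name,X,T=None):
    i,R,t=cam(name,T); c=np.atleast_2d(X)@R.T+t; x=c[:,:2]/c[:,2:]
    x=x*(1+i["k1"]*(x**2).sum(1))[:,None]; K=i["intrinsics"]
    return x*[K[0,0],K[1,1]]+K[:2,2]
def shift(target):  # tool-axis shift from measured pose
    R,p=tool(); return R.T@(np.array(target)-p)
E
python3 - <<'E'
from h import *
k=.64
print("sat",pix2w("top",(248*k,323*k),.062),"pod shaft",pix2w("top",(418*k,308*k),.08),"door tip",pix2w("top",(416*k,257*k),.14))
a=cv2.imread("pics/top0.png");
A=cv2.resize(a[190:225,140:175],(400,400),interpolation=cv2.INTER_CUBIC);B=cv2.resize(a[155:225,245:290],None,fx=8,fy=8,interpolation=cv2.INTER_CUBIC)
o=np.zeros((560,780,3),np.uint8);o[:400,:400]=A;o[:560,410:770]=B
cv2.imwrite("pics/crop1.png",o)
R,p=tool();print(R.round(3),p)
E
```

```text
sat [0.49132481 0.17550504 0.062     ] pod shaft [ 0.52526881 -0.18554581  0.08      ] door tip [ 0.6221362  -0.17820757  0.14      ]
[[ 0.364 -0.931 -0.   ]
 [-0.931 -0.364  0.001]
 [-0.001 -0.    -1.   ]] [ 0.2184402  -0.55834377  0.21783278]
```

View pics/crop1.png

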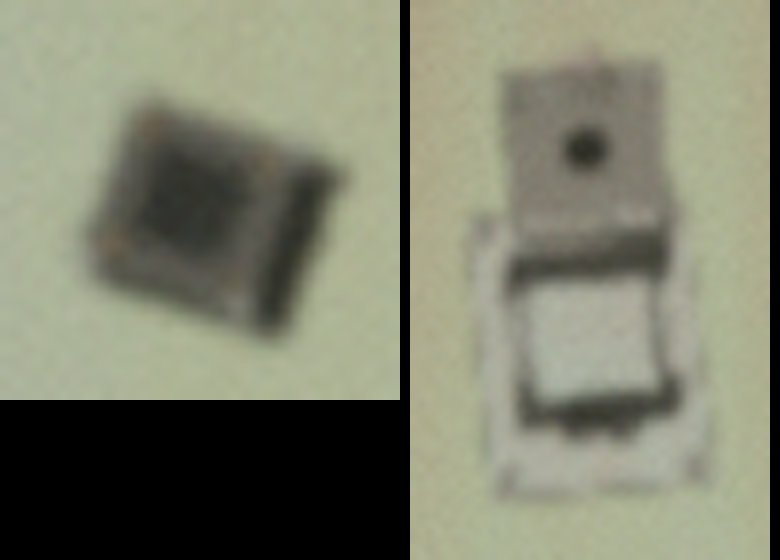

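Crop: the satellite's top-face centre is near top-image pixel (156,207), turned about -15°. The pod is turned a few degrees. The open door fills the upper part, with its hole at crop (587,148). I'll move over the pod for a wrist view.

```bash
python3 -m pendant '[[0.093,0,0,-0.06,0],[0.093,-0.222,-0.454,-0.08,0.31],[0.093,-0.222,-0.454,-0.08,0.31],[0.093,-0.222,-0.454,-0.08,0.31],[0.093,-0.222,-0.454,-0.08,0.31],[0.093,-0.222,-0.454,-0.08,0.31],[0.093,-0.222,-0.454,-0.08,0.31],[0.093,-0.222,-0.454,-0.08,0.31],[0.093,-0.222,-0.454,-0.08,0.31],[0.093,-0.222,-0.454,-0.08,0.31],[0.093,-0.222,-0.454,-0.08,0.31],[0.093,-0.222,-0.454,-0.08,0.31],[0.093,-0.222,-0.454,-0.08,0.31],[0.093,-0.222,-0.454,-0.08,0.31],[0.093,-0.222,-0.454,-0.08,0.31],[0.093,-0.222,-0.454,-0.08,0.31],[0.093,-0.222,-0.454,-0.08,0.31],[0.093,-0.222,-0.454,-0.08,0.31]]'
python3 - <<'E'
from h import *
s=state();T=tool(s);im=vision.grab_frame("wrist")
np.savez("w1.npz",R=T[0],p=T[1]);cv2.imwrite("pics/w1raw.png",im[...,::-1])
cv2.imwrite("pics/w1.png",cv2.resize(im[...,::-1],(800,600),interpolation=cv2.INTER_CUBIC));print(T,s["joint_velocities"])
E
```

```text
time: 1.65
tcp_pos: [0.5596, -0.188, 0.2984]
orientation: [0.0, 0.728, -0.685, -0.0]
ft_force: [0.6, 0.4, -0.9]
width: 0.0931
(array([[ 6.08246339e-02, -9.98148326e-01, -5.32669156e-04],
       [-9.98148460e-01, -6.08245591e-02, -1.55445689e-04],
       [ 1.22758488e-04,  5.41137825e-04, -9.99999846e-01]]), array([ 0.5595832 , -0.18804414,  0.29843506])) [-0.00384094 -0.00437883 -0.00077048  0.00319116 -0.00178778  0.00402869]
```

View pics/w1.png

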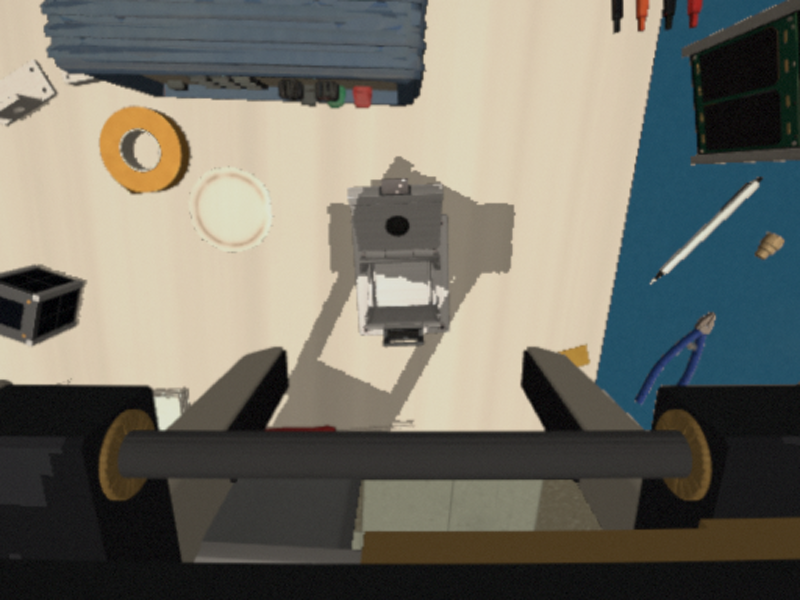

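Wrist view (800 px scale): pod base from about (357,334) to (450,331), door tip near y=190, hinge near y=255, and the sprung latch at (404,337). The satellite's top is partly visible at left (30,285).

```bash
python3 - <<'E'
import cv2
a=cv2.imread("pics/w1raw.png")[105:230,205:305]
cv2.imwrite("pics/w1c.png",cv2.resize(a,None,fx=4.8*1.25*.8,fy=4.8,interpolation=cv2.INTER_CUBIC))
E
```

```text
(no output)
```

View pics/w1c.png

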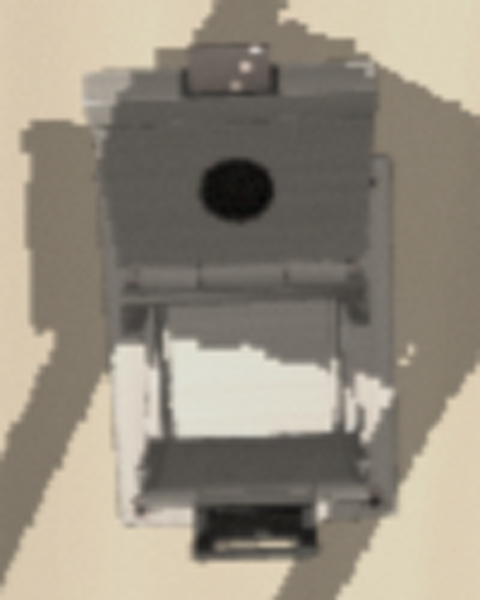

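```bash
cat > fit.py <<'E'
from h import *
from scipy.optimize import least_squares
d=np.load("w1.npz");T=(d["R"],d["p"])
pts=[(-62,48,10,122,525),(-62,-48,10,395,515),(62,-48,10,393,155),(-34,34,72,137,503),(-34,-34,72,369,493)]
P=np.array([p[:3] for p in pts])/1e3; U=np.array([p[3:] for p in pts])/4.8+[205-.4,105-.4]
def W(v,P): c,s=np.cos(v[2]),np.sin(v[2]); return P@np.array([[c,-s,0],[s,c,0],[0,0,1]]).T+[v[0],v[1],0]
r=least_squares(lambda v:(proj("wrist",W(v,P),T)-U).ravel(),[.525,-.185,.05],loss="soft_l1")
print(r.x.round(4)); print((proj("wrist",W(r.x,P),T)-U).round(2))
# check against top view
a=cv2.imread("pics/top0.png");b=cv2.imread("pics/w1raw.png")
def box(x0,x1,y0,y1,z): return np.array([(x0,y0,z),(x1,y0,z),(x1,y1,z),(x0,y1,z),(x0,y0,z)])/1e3
L=[box(-62,62,-48,48,10),box(-34,-29,-34,34,72),box(29,34,-34,34,87),box(-29,29,-29,29,26)]
t=2.35; D=lambda s,h:(39-s*np.cos(t)*1+0,s) 
dd=[]
for s,y in((0,-33),(74,-33),(74,33),(0,33),(0,-33)):
    dd.append((39-(s*np.cos(t)-(-4.5)*0) - 4.5*-np.sin(t)*1, y, 91.5+s*np.sin(t)+4.5*np.cos(t)))
L.append(np.array(dd)/1e3)
def draw(im,n,T,o,f,c):
    im=cv2.resize(im[o[1]:o[1]+c[1],o[0]:o[0]+c[0]],None,fx=f,fy=f,interpolation=cv2.INTER_CUBIC)
    for l,col in zip(L,[(0,0,255),(0,200,0),(255,0,0),(0,200,255),(255,0,255)]):
        u=((proj(n,W(r.x,l),T)-o+.5)*f).astype(int)
        cv2.polylines(im,[u],False,col,1)
    return im
A=draw(b,"wrist",T,np.array([205,105]),4.8,(80,125)[::1] if 0 else (82,125));B=draw(a,"top",None,np.array([245,155]),8,(45,70))
o=np.zeros((600,780,3),np.uint8);o[:600,:A.shape[1]]=A;o[:560,410:770]=B
cv2.imwrite("pics/ov1.png",o)
E
python3 fit.py
python3 - <<'E'
from h import *
d=np.load("w1.npz");T=(d["R"],d["p"]); k=.64
for z in(0,.1): print("instr bottom/top front edge",pix2w("wrist",(412*k,104*k),z,T),pix2w("wrist",(420*k,80*k),z,T))
print("instr top-cam",pix2w("top",(422*k,203*k),.1),pix2w("top",(420*k,238*k),0))
E
```

```text
[ 0.5353 -0.1856  0.096 ]
[[-0.6  -0.18]
 [ 0.24  0.03]
 [-0.05 -0.72]
 [ 0.59  0.14]
 [-0.23  0.68]]
instr bottom/top front edge [ 7.01164412e-01 -1.85736896e-01  5.55111512e-17] [ 0.72279271 -0.19188959  0.        ]
instr bottom/top front edge [ 0.68658144 -0.18509189  0.1       ] [ 0.70356199 -0.18992242  0.1       ]
instr top-cam [ 0.75117381 -0.1921404   0.1       ] [ 0.70003117 -0.19290177  0.        ]
```

View pics/ov1.png

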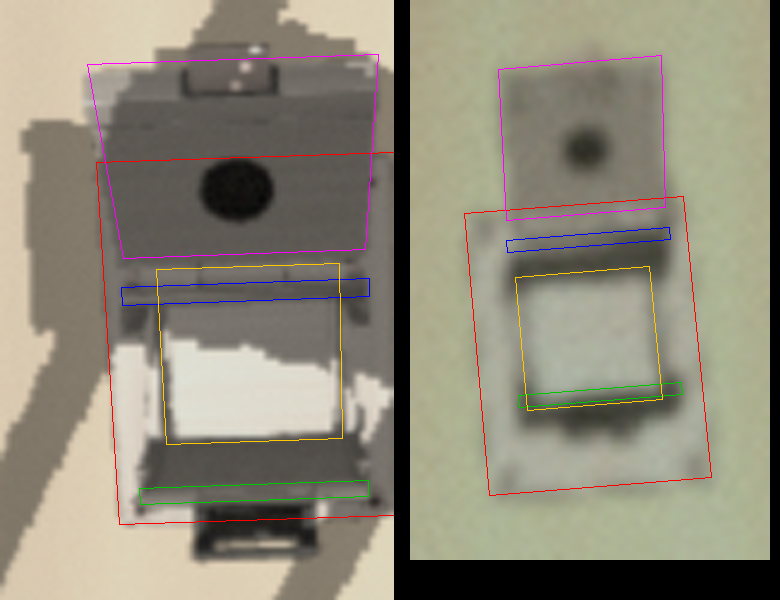

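The overlay fits the wrist view to under 1 px and the top view to about 2 mm. Pod is at roughly (0.535,-0.186) with yaw about 0.09, and the instrument front is at x≈0.70. Next is the satellite.

```bash
python3 -m pendant '[[0.093,-0.364,0.013,0.048,0.4],[0.093,-0.364,0.013,0.048,0.4],[0.093,-0.364,0.013,0.048,0.4],[0.093,-0.364,0.013,0.048,0.4],[0.093,-0.364,0.013,0.048,0.4],[0.093,-0.364,0.013,0.048,0.4],[0.093,-0.364,0.013,0.048,0.4],[0.093,-0.364,0.013,0.048,0.4],[0.093,-0.364,0.013,0.048,0.4],[0.093,-0.364,0.013,0.048,0.4],[0.093,-0.364,0.013,0.048,0.4],[0.093,-0.364,0.013,0.048,0.4],[0.093,-0.364,0.013,0.048,0.4],[0.093,-0.364,0.013,0.048,0.4]]'
python3 - <<'E'
from h import *
T=tool();im=vision.grab_frame("wrist")
np.savez("w2.npz",R=T[0],p=T[1]);cv2.imwrite("pics/w2raw.png",im[...,::-1])
print(proj("wrist",[pix2w("top",(156.2,207.1),.062)],T),T)
cv2.imwrite("pics/w2.png",cv2.resize(im[60:300,140:380,::-1],(600,600),interpolation=cv2.INTER_CUBIC))
E
```

```text
time: 2.87
tcp_pos: [0.5253, 0.174, 0.251]
orientation: [0.0, -0.577, 0.816, -0.0]
ft_force: [-0.6, 0.2, -0.1]
width: 0.0934
[[261.68786772 201.95090462]] (array([[-3.33315044e-01, -9.42815283e-01,  6.50204547e-04],
       [-9.42815504e-01,  3.33315020e-01, -1.48988626e-04],
       [-7.62541882e-05, -6.62683079e-04, -9.99999778e-01]]), array([0.52526453, 0.1740261 , 0.25104111]))
```

View pics/w2.png

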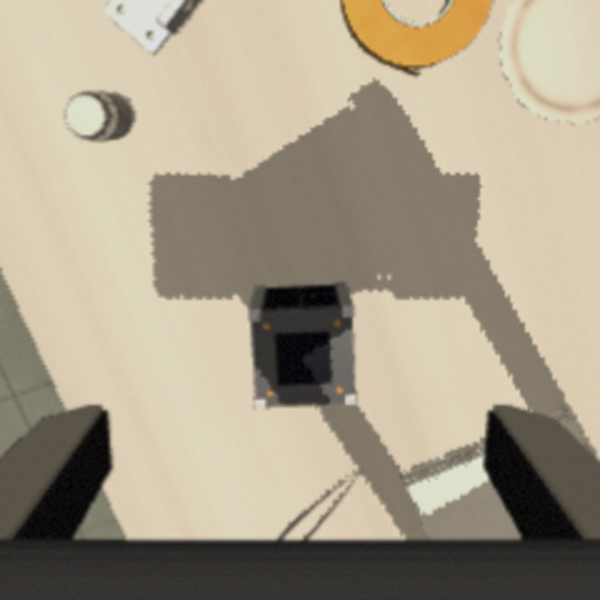

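The satellite's top corners (crop) are (252,312), (350,308), (355,402) and (255,408), nearly square to the jaws. Nothing else lies within the finger paths.

```bash
python3 - <<'E'
from h import *
d=np.load("w2.npz");T=(d["R"],d["p"])
c=np.array([pix2w("wrist",(u/2.5+139.8,v/2.5+59.8),.062,T) for u,v in((252,312),(350,308),(355,402),(255,408))])
print(c.round(4),[np.linalg.norm(c[i]-c[i-1]).round(4) for i in range(4)]);m=c.mean(0);print(m)
loc=(c-T[1])@T[0]; print(loc.round(4))
for a,b in((0,1),(3,2)):e=loc[b]-loc[a];print(np.arctan2(e[1],e[0]))
for a,b in((0,3),(1,2)):e=loc[b]-loc[a];print(np.arctan2(-e[0],e[1]))
print(shift(m))
E
```

```text
[[0.5205 0.2013 0.062 ]
 [0.506  0.1539 0.062 ]
 [0.4571 0.1673 0.062 ]
 [0.4714 0.2179 0.062 ]] [np.float64(0.0519), np.float64(0.0496), np.float64(0.0507), np.float64(0.0525)]
[0.48872907 0.18512254 0.062     ]
[[-0.0241  0.0137  0.189 ]
 [ 0.0254  0.0116  0.189 ]
 [ 0.029   0.0622  0.189 ]
 [-0.0234  0.0656  0.189 ]]
-0.04289839584797107
-0.0649222011108071
-0.01457073300816237
-0.07166360216963992
[0.00186688 0.0381914  0.18896408]
```

```bash
python3 -m pendant '[[0.093,0.002,0.038,0.04,-0.048],[0.093,0.002,0.038,0.08,-0.048],[0.093,0.002,0.038,0.12,-0.048],[0.093,0.002,0.038,0.16,-0.048],[0.093,0.002,0.038,0.19,-0.048],[0.093,0.002,0.038,0.215,-0.048],[0.093,0.002,0.038,0.234,-0.048],[0.093,0.002,0.038,0.234,-0.048],[0.07,0.002,0.038,0.234,-0.048],[0.05,0.002,0.038,0.234,-0.048],[0.045,0.002,0.038,0.234,-0.048],[0.04,0.002,0.038,0.234,-0.048],[0.04,0.002,0.038,0.234,-0.048],[0.04,0.002,0.038,0.234,-0.048]]'
```

```text
time: 4.08
tcp_pos: [0.4889, 0.1866, 0.0176]
orientation: [0.001, -0.598, 0.802, -0.0]
ft_force: [-1.2, -1.4, 0.4]
width: 0.0574
```

```bash
python3 -m pendant '[[0.04,0,0,0,0],[0.04,0,0,0,0],[0.04,0,0,0,0],[0.04,0,0,-0.02,0],[0.04,0,0,-0.05,0],[0.04,0,0,-0.09,0],[0.04,0,0,-0.13,0]]'
python3 -m pendant '[[0.04,0.03,-0.01,-0.09,-0.1],[0.04,0.07,-0.02,-0.1,-0.2],[0.04,0.11,-0.03,-0.1,-0.3],[0.04,0.15,-0.042,-0.1,-0.38],[0.04,0.19,-0.054,-0.1,-0.38],[0.04,0.23,-0.066,-0.1,-0.38],[0.04,0.27,-0.078,-0.1,-0.38],[0.04,0.31,-0.09,-0.1,-0.38],[0.04,0.34,-0.1,-0.1,-0.38],[0.04,0.358,-0.103,-0.1,-0.38],[0.04,0.358,-0.103,-0.1,-0.38],[0.04,0.358,-0.103,-0.1,-0.38],[0.04,0.358,-0.103,-0.1,-0.38]]'
python3 - <<'E'
from h import *
s=state();T=tool(s);im=vision.grab_frame("wrist")
np.savez("w3.npz",R=T[0],p=T[1]);cv2.imwrite("pics/w3raw.png",im[...,::-1])
print(T,s["width"],np.arctan2(T[0][1,0],T[0][0,0])+np.pi/2)
cv2.imwrite("pics/w3.png",cv2.resize(im[50:250,140:390,::-1],(800,640),interpolation=cv2.INTER_CUBIC)[:600])
E
```

```text
time: 4.67
tcp_pos: [0.4865, 0.1862, 0.1464]
orientation: [-0.002, -0.598, 0.802, 0.001]
ft_force: [1.5, 0.2, -0.8]
width: 0.0539
time: 5.75
tcp_pos: [0.4845, -0.1858, 0.246]
orientation: [-0.0, 0.738, -0.675, -0.001]
ft_force: [-0.2, -0.2, -2.2]
width: 0.0539
(array([[ 8.96537192e-02, -9.95972518e-01, -9.76710903e-04],
       [-9.95972198e-01, -8.96548459e-02,  1.17831404e-03],
       [-1.26113526e-03,  8.67136670e-04, -9.99998829e-01]]), array([ 0.48445604, -0.18579233,  0.24599925])) 0.0539122944949236 0.08977433019569814
```

View pics/w3.png

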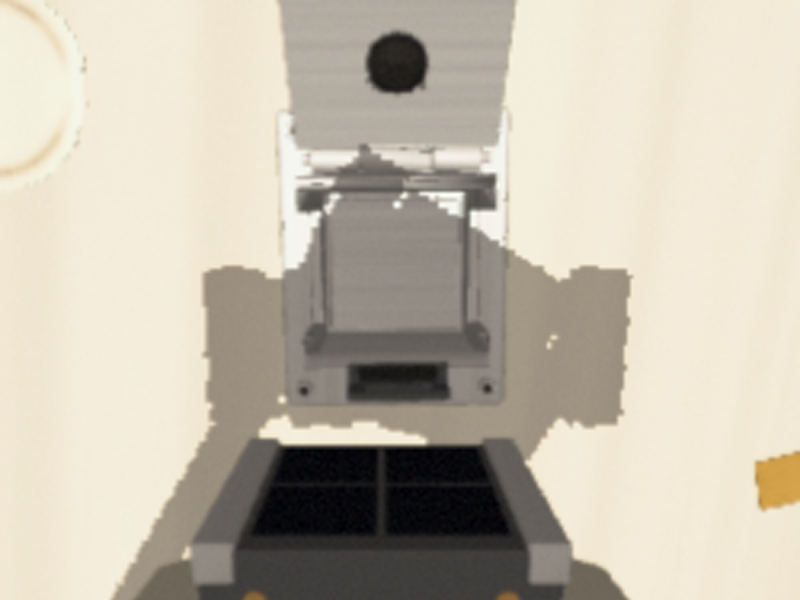

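The satellite is in hand (width 53.9 mm). Its bottom +x edge runs (250,440)–(517,440) and its top +x edge (193,545)–(570,545). The pod is fully visible: base front corners (287,404) and (503,403), back corners (281,112) and (508,112). I'll refine both.

```bash
cat > fit3.py <<'E'
from h import *
from scipy.optimize import least_squares
d=np.load("w3.npz");T=(d["R"],d["p"])
pts=[(-62,48,10,287,404),(-62,-48,10,503,404),(62,48,10,280,111),(62,-48,10,508,110),(-34,34,72,303,357),(-34,-34,72,490,357)]
P=np.array([p[:3] for p in pts])/1e3; U=np.array([p[3:] for p in pts])/3.2+[139.8,49.8]
def W(v,P): c,s=np.cos(v[2]),np.sin(v[2]); return P@np.array([[c,-s,0],[s,c,0],[0,0,1]]).T+[v[0],v[1],0]
r=least_squares(lambda v:(proj("wrist",W(v,P),T)-U).ravel(),[.525,-.185,.05],loss="soft_l1")
print(r.x.round(4)); print((proj("wrist",W(r.x,P),T)-U).round(2))
for n,z,us in(("bottom",.017,[(250,440),(517,440)]),("top",-.045,[(193,545),(570,545)])):
    for u in us:
        c,dd=ray("wrist",np.array(u)/3.2+[139.8,49.8],T); c=T[0].T@(c-T[1]);dd=T[0].T@dd
        print(n,(c+dd*(z-c[2])/dd[2]).round(4))
def box(x0,x1,y0,y1,z): return np.array([(x0,y0,z),(x1,y0,z),(x1,y1,z),(x0,y1,z),(x0,y0,z)])/1e3
L=[box(-62,62,-48,48,10),box(-34,-29,-34,34,72),box(29,34,-34,34,87),box(-29,29,-29,29,26),box(-29,29,-29,29,72)]
im=cv2.resize(cv2.imread("pics/w3raw.png")[70:185,200:320],None,fx=5.2,fy=5.2,interpolation=cv2.INTER_CUBIC)
for l,col in zip(L,[(0,0,255),(0,200,0),(255,0,0),(0,200,255),(255,0,255)]):
    cv2.polylines(im,[((proj("wrist",W(r.x,l),T)-[200,70]+.5)*5.2).astype(int)],False,col,1)
cv2.imwrite("pics/ov3.png",im)
v=r.x;print("shift to pod centre, tool axes",T[0].T@(np.array([v[0],v[1],T[1][2]])-T[1]))
E
python3 fit3.py
```

```text
[ 0.5346 -0.1859  0.0955]
[[-0.15 -0.1 ]
 [-0.05 -0.4 ]
 [-0.87 -1.06]
 [ 1.08 -1.13]
 [ 0.68  2.4 ]
 [-0.53  2.14]]
bottom [-0.0276 -0.027   0.017 ]
bottom [ 0.0271 -0.0271  0.017 ]
top [-0.0271 -0.0276 -0.045 ]
top [ 0.0257 -0.0277 -0.045 ]
shift to pod centre, tool axes [ 4.64960233e-03 -4.99755915e-02 -4.91995030e-05]
```

View pics/ov3.png

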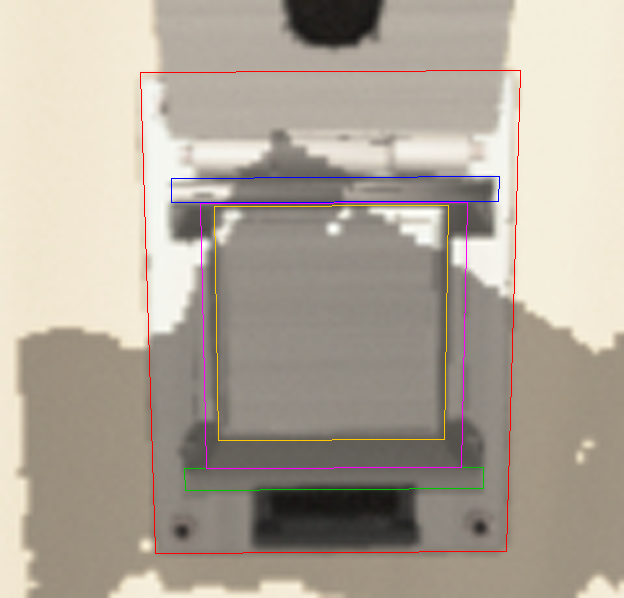

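```bash
python3 -m pendant '[[0.04,0.0046,-0.03,0,-0.006],[0.04,0.0046,-0.05,0.01,-0.006],[0.04,0.0046,-0.05,0.05,-0.006],[0.04,0.0046,-0.05,0.09,-0.006],[0.04,0.0046,-0.05,0.115,-0.006],[0.04,0.0046,-0.05,0.126,-0.006],[0.04,0.0046,-0.05,0.126,-0.006],[0.04,0.0046,-0.05,0.126,-0.006]]'
cat > rel.py <<'E'
from h import *
s=state();R,p=tool(s); v=[.5346,-.1859,.0955]; c,n=np.cos(v[2]),np.sin(v[2])
q=np.array([[c,n,0],[-n,c,0],[0,0,1]])@(p-[v[0],v[1],0])
print("t %.2f"%s["time"],"TCP in pod mm",(q*1e3).round(1),"needed tool shift mm",(R.T@(np.array([v[0],v[1],p[2]])-p)*1e3).round(1),"yaw err",round(np.arctan2(R[1,0],R[0,0])+np.pi/2-v[2],4),"F",np.round(s["ft_force"],1),"M",np.round(s["wrist_torque"],2),"w",round(s["width"],4))
E
python3 rel.py
```

```text
time: 6.47
tcp_pos: [0.5355, -0.1852, 0.1215]
orientation: [-0.0, 0.741, -0.672, 0.0]
ft_force: [-1.1, -0.0, -1.1]
width: 0.054
t 6.47 TCP in pod mm [  0.9   0.7 121.5] needed tool shift mm [ 0.7  0.9 -0. ] yaw err 0.0028 F [-1.1 -0.  -1.1] M [ 0.03 -0.06 -0.05] w 0.054
```

```bash
python3 -m pendant '[[0.04,0.0007,0.0009,0.005,0.002],[0.04,0.0007,0.0009,0.015,0.002],[0.04,0.0007,0.0009,0.023,0.002],[0.04,0.0007,0.0009,0.031,0.002],[0.04,0.0007,0.0009,0.038,0.002],[0.04,0.0007,0.0009,0.038,0.002]]'; python3 rel.py
```

```text
time: 6.97
tcp_pos: [0.5328, -0.1864, 0.0803]
orientation: [0.0, 0.74, -0.673, -0.002]
ft_force: [-1.6, -0.8, -2.8]
width: 0.0538
t 6.97 TCP in pod mm [-1.8 -0.3 80.3] needed tool shift mm [-0.3 -1.8 -0. ] yaw err -0.001 F [-1.6 -0.8 -2.8] M [-0.02  0.02  0.04] w 0.0538
```

```bash
python3 -m pendant '[[0.04,0,0,0.01,0],[0.04,0,0,0.02,0],[0.04,0,0,0.028,0],[0.04,0,0,0.034,0],[0.04,0,0,0.034,0]]'; python3 rel.py
```

```text
time: 7.38
tcp_pos: [0.5329, -0.1863, 0.0464]
orientation: [0.0, 0.74, -0.673, -0.001]
ft_force: [-0.3, 0.6, -3.0]
width: 0.0536
t 7.38 TCP in pod mm [-1.7 -0.2 46.4] needed tool shift mm [-0.2 -1.7 -0. ] yaw err -0.0007 F [-0.3  0.6 -3. ] M [ 0.03 -0.   -0.01] w 0.0536
```

```bash
python3 -m pendant '[[0.04,0,0,0.002,0],[0.04,0,0,0.003,0],[0.04,0,0,0.003,0]]'; python3 rel.py; python3 -m pendant '[[0.058,0,0,0,0],[0.064,0,0,0,0],[0.07,0,0,0,0],[0.075,0,0,0,0],[0.075,0,0,0,0],[0.075,0,0,0,0]]'; python3 rel.py
```

```text
time: 7.63
tcp_pos: [0.5344, -0.187, 0.0458]
orientation: [-0.0, 0.74, -0.673, 0.0]
ft_force: [-0.2, -0.4, -1.5]
width: 0.0541
t 7.63 TCP in pod mm [-0.3 -1.1 45.8] needed tool shift mm [-1.1 -0.3 -0. ] yaw err -0.0007 F [-0.2 -0.4 -1.5] M [0.06 0.05 0.  ] w 0.0541
time: 8.13
tcp_pos: [0.5343, -0.1869, 0.0458]
orientation: [-0.0, 0.74, -0.673, 0.0]
ft_force: [-0.9, -0.1, -0.1]
width: 0.0748
t 8.13 TCP in pod mm [-0.4 -1.  45.8] needed tool shift mm [-1.  -0.4 -0. ] yaw err -0.0007 F [-0.9 -0.1 -0.1] M [ 0.03 -0.02  0.03] w 0.0748
```

```bash
python3 -m pendant '[[0.075,0,0,-0.01,0],[0.075,0,0,-0.03,0],[0.075,0,0,-0.06,0],[0.075,0,0,-0.1,0],[0.075,0,0,-0.14,0],[0.075,0,0,-0.18,0],[0.06,0,-0.01,-0.22,0],[0.04,0,-0.02,-0.254,0],[0.03,0,-0.02,-0.254,0],[0.03,0,-0.02,-0.254,0]]'
python3 rel.py
python3 - <<'E'
from h import *
T=tool();im=vision.grab_frame("wrist")
np.savez("w4.npz",R=T[0],p=T[1]);cv2.imwrite("pics/w4raw.png",im[...,::-1])
cv2.imwrite("pics/w4.png",cv2.resize(im[95:245,180:330,::-1],(600,600),interpolation=cv2.INTER_CUBIC))
E
```

```text
time: 8.97
tcp_pos: [0.5556, -0.1854, 0.3036]
orientation: [-0.001, 0.74, -0.673, 0.003]
ft_force: [0.1, 1.0, -0.6]
width: 0.0527
t 8.97 TCP in pod mm [ 21.   -1.5 303.6] needed tool shift mm [-1.5 21.  -0.1] yaw err -0.0004 F [ 0.1  1.  -0.6] M [0.01 0.05 0.05] w 0.0527
```

View pics/w4.png

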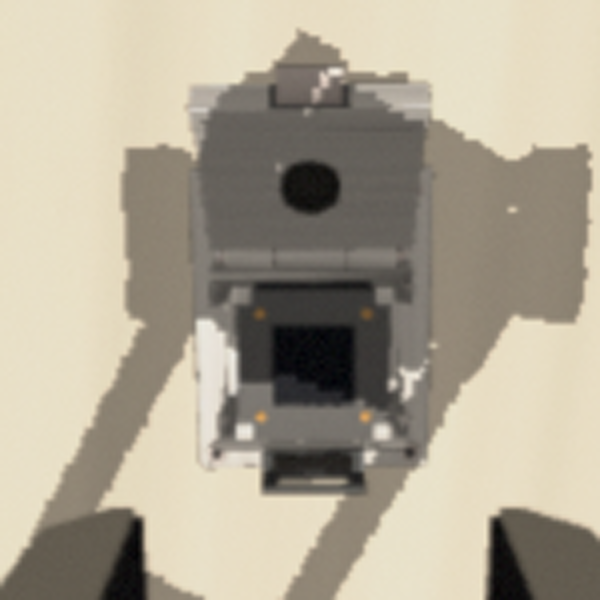

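The satellite sits upright and centred in the shaft, its top corners near crop (232,285), (395,285), (393,438) and (232,438), with the door still open. Next I'll put the fingers behind the door, gapped to straddle its tongue.

```bash
python3 - <<'E'
from h import *
d=np.load("w4.npz");T=(d["R"],d["p"]);c,s=np.cos(.0955),np.sin(.0955)
for u in((232,285),(395,285),(393,438),(232,438)):
    w=pix2w("wrist",(u[0]/4+179.9,u[1]/4+94.9),.088,T)-[.5346,-.1859,0]; print((np.array([c*w[0]+s*w[1],-s*w[0]+c*w[1]])*1e3).round(1))
E
python3 -m pendant '[[0.025,-0.0015,-0.04,0,0],[0.025,-0.0015,-0.08,0,0],[0.025,-0.0015,-0.114,0.02,0],[0.025,-0.0015,-0.114,0.06,0],[0.025,-0.0015,-0.114,0.1,0],[0.025,-0.0015,-0.114,0.14,0],[0.025,-0.0015,-0.114,0.165,0],[0.025,-0.0015,-0.114,0.179,0],[0.025,-0.0015,-0.114,0.179,0],[0.025,-0.0015,-0.114,0.179,0]]'; python3 rel.py
```

```text
[27.9 26.6]
[ 27.9 -27.9]
[-25.6 -28.2]
[-25.6  27.6]
time: 9.85
tcp_pos: [0.6666, -0.1725, 0.1199]
orientation: [0.0, 0.74, -0.673, -0.001]
ft_force: [0.0, 0.1, 1.2]
width: 0.0249
t 9.85 TCP in pod mm [132.6   0.7 119.9] needed tool shift mm [  0.8 132.6   0.3] yaw err -0.0008 F [0.  0.1 1.2] M [ 0.01 -0.03 -0.  ] w 0.0249
```

```bash
python3 -m pendant '[[0.025,0.0008,0.018,0,0],[0.025,0.0008,0.031,-0.002,0],[0.025,0.0008,0.038,-0.009,0],[0.025,0.0008,0.045,-0.014,0],[0.025,0.0008,0.052,-0.018,0],[0.025,0.0008,0.06,-0.022,0],[0.025,0.0008,0.067,-0.025,0],[0.025,0.0008,0.075,-0.027,0],[0.025,0.0008,0.082,-0.029,0],[0.025,0.0008,0.082,-0.029,0]]'; python3 rel.py
python3 -m pendant '[[0.025,0,0.005,-0.002,0],[0.025,0,0.01,-0.002,0],[0.025,0,0.015,-0.002,0],[0.025,0,0.02,-0.002,0],[0.025,0,0.026,-0.001,0],[0.025,0,0.031,-0.001,0],[0.025,0,0.035,0.002,0],[0.025,0,0.038,0.004,0],[0.025,0,0.038,0.004,0]]'; python3 rel.py
python3 - <<'E'
from h import *
T=tool();im=vision.grab_frame("scene");w=vision.grab_frame("wrist")
np.savez("w5.npz",R=T[0],p=T[1])
o=np.zeros((480,800,3),np.uint8);o[:,:400]=cv2.resize(im[135:235,225:308,::-1],(400,480),interpolation=cv2.INTER_CUBIC);o[:300,400:]=cv2.resize(w[...,::-1],(400,300))
cv2.imwrite("pics/s5.png",o)
E
```

```text
time: 10.68
tcp_pos: [0.5846, -0.1814, 0.1498]
orientation: [0.0, 0.74, -0.673, -0.0]
ft_force: [1.6, 0.3, 0.9]
width: 0.0254
t 10.68 TCP in pod mm [ 50.2  -0.3 149.8] needed tool shift mm [-0.2 50.2  0. ] yaw err -0.0011 F [1.6 0.3 0.9] M [ 0.   -0.11  0.04] w 0.0254
time: 11.43
tcp_pos: [0.5471, -0.1849, 0.145]
orientation: [0.0, 0.74, -0.673, -0.0]
ft_force: [0.2, -0.2, 1.3]
width: 0.0248
t 11.43 TCP in pod mm [ 12.6  -0.2 145. ] needed tool shift mm [-0.2 12.6  0. ] yaw err -0.001 F [ 0.2 -0.2  1.3] M [-0.02 -0.07  0.  ] w 0.0248
```

View pics/s5.png

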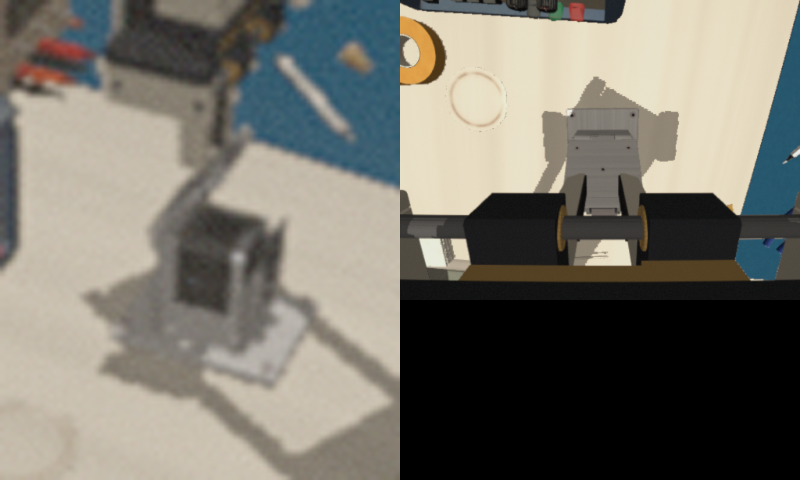

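The scene view shows the door leaning in at about 1 rad, held by the fingers, and the wrist view shows the fingers centred on its face. I'll lower it to just above the resisting zone.

```bash
python3 -m pendant '[[0.025,0,0.003,0.003,0],[0.025,0,0.006,0.006,0],[0.025,0,0.009,0.009,0],[0.025,0,0.0115,0.013,0],[0.025,0,0.014,0.017,0],[0.025,0,0.0165,0.021,0],[0.025,0,0.02,0.025,0],[0.025,0,0.026,0.028,0],[0.025,0,0.031,0.029,0],[0.025,0,0.031,0.029,0]]'; python3 rel.py
python3 -m pendant '[[0.025,0,0,0.001,0],[0.025,0,0,0.002,0],[0.025,0,0,0.003,0],[0.025,0,0,0.003,0]]'; python3 rel.py
```

```text
time: 12.37
tcp_pos: [0.5159, -0.1877, 0.116]
orientation: [0.0, 0.74, -0.673, -0.001]
ft_force: [0.1, 0.2, 1.0]
width: 0.0247
t 12.37 TCP in pod mm [-18.8  -0.  116. ] needed tool shift mm [ -0.  -18.8  -0. ] yaw err -0.001 F [0.1 0.2 1. ] M [ 0.04  0.07 -0.01] w 0.0247
time: 12.7
tcp_pos: [0.5173, -0.1878, 0.1136]
orientation: [0.0, 0.74, -0.673, 0.0]
ft_force: [0.1, -0.1, 0.5]
width: 0.0251
t 12.70 TCP in pod mm [-17.4  -0.3 113.6] needed tool shift mm [ -0.3 -17.4   0. ] yaw err -0.0006 F [ 0.1 -0.1  0.5] M [-0.08  0.02  0.  ] w 0.0251
```

```bash
for i in 1; do python3 -m pendant '[[0.025,0,0.001,0.001,0],[0.025,0,0.002,0.002,0],[0.025,0,0.002,0.003,0],[0.025,0,0.002,0.003,0]]'; done; python3 rel.py
python3 -m pendant '[[0.025,0,0,0.001,0],[0.025,0,0,0.002,0],[0.025,0,0,0.003,0],[0.025,0,0,0.003,0]]'; python3 rel.py
```

```text
time: 13.03
tcp_pos: [0.515, -0.1879, 0.1104]
orientation: [0.0, 0.74, -0.673, -0.0]
ft_force: [0.8, 0.3, 0.4]
width: 0.0247
t 13.03 TCP in pod mm [-1.970e+01 -1.000e-01  1.104e+02] needed tool shift mm [ -0.2 -19.7  -0. ] yaw err -0.0007 F [0.8 0.3 0.4] M [-0.01 -0.04  0.04] w 0.0247
time: 13.37
tcp_pos: [0.5151, -0.1879, 0.1073]
orientation: [0.0, 0.74, -0.673, -0.0]
ft_force: [0.5, -0.2, 0.2]
width: 0.025
t 13.37 TCP in pod mm [-19.6  -0.2 107.3] needed tool shift mm [ -0.2 -19.6  -0. ] yaw err -0.0007 F [ 0.5 -0.2  0.2] M [-0.04 -0.03 -0.01] w 0.025
```

```bash
python3 -m pendant '[[0.025,0,0,0.001,0],[0.025,0,0,0.002,0],[0.025,0,0,0.002,0]]'; python3 rel.py
```

```text
time: 13.62
tcp_pos: [0.5151, -0.188, 0.1055]
orientation: [0.0, 0.74, -0.673, -0.0]
ft_force: [-0.7, 0.3, 2.8]
width: 0.025
t 13.62 TCP in pod mm [-19.6  -0.2 105.5] needed tool shift mm [ -0.2 -19.6  -0. ] yaw err -0.0007 F [-0.7  0.3  2.8] M [-0.08  0.09  0.01] w 0.025
```

Contact resistance is starting. I'll go in 1 mm steps and read the force after each.

```bash
python3 -m pendant '[[0.025,0,0,0.0005,0],[0.025,0,0,0.001,0],[0.025,0,0,0.001,0]]'|grep -E "pos|force";python3 -m pendant '[[0.025,0,0,0.0005,0],[0.025,0,0,0.001,0],[0.025,0,0,0.001,0]]'|grep -E "pos|force"
```

```text
tcp_pos: [0.5152, -0.188, 0.1047]
ft_force: [-0.6, -1.2, 3.0]
tcp_pos: [0.5152, -0.1881, 0.104]
ft_force: [-2.3, 1.1, 5.5]
```

```bash
python3 -m pendant '[[0.025,0,0,0.0005,0],[0.025,0,0,0.001,0],[0.025,0,0,0.001,0]]'|grep -E "pos|force"
```

```text
tcp_pos: [0.515, -0.1881, 0.1031]
ft_force: [-4.3, -0.4, 5.7]
```

```bash
python3 -m pendant '[[0.025,0,0,0.0005,0],[0.025,0,0,0.001,0],[0.025,0,0,0.001,0]]'|grep -E "pos|force"
```

```text
tcp_pos: [0.515, -0.1881, 0.1022]
ft_force: [-4.3, 0.6, 6.2]
```

```bash
python3 -m pendant '[[0.025,0,0,0.0005,0],[0.025,0,0,0.001,0],[0.025,0,0,0.001,0]]'|grep -E "pos|force"
```

```text
tcp_pos: [0.5149, -0.1881, 0.1012]
ft_force: [-5.0, 0.6, 8.3]
```

```bash
python3 -m pendant '[[0.025,0,0,0.0005,0],[0.025,0,0,0.001,0],[0.025,0,0,0.001,0]]'|grep -E "pos|force"
```

```text
tcp_pos: [0.515, -0.1881, 0.0999]
ft_force: [-3.4, 0.1, 4.3]
```

```bash
python3 -m pendant '[[0.025,0,0,0.0003,0],[0.025,0,0,0.0005,0],[0.025,0,0,0.0005,0]]'|grep -E "pos|force"
```

```text
tcp_pos: [0.5151, -0.1881, 0.0991]
ft_force: [-3.1, -0.3, 4.4]
```

```bash
python3 -m pendant '[[0.025,0,0,0.0003,0],[0.025,0,0,0.0005,0],[0.025,0,0,0.0005,0]]'|grep -E "pos|force"
```

```text
tcp_pos: [0.5153, -0.1878, 0.0984]
ft_force: [1.1, 0.6, 0.0]
```

```bash
python3 -m pendant '[[0.025,0,0,0.0003,0],[0.025,0,0,0.0005,0],[0.025,0,0,0.0005,0]]'|grep -E "pos|force"
```

```text
tcp_pos: [0.5152, -0.1877, 0.0978]
ft_force: [0.3, -0.1, -0.3]
```

```bash
python3 -m pendant '[[0.025,0,0,0.0003,0],[0.025,0,0,0.0005,0],[0.025,0,0,0.0005,0]]'|grep -E "pos|force"
```

```text
tcp_pos: [0.5152, -0.1879, 0.0976]
ft_force: [-0.1, 0.5, 0.6]
```

```bash
python3 -m pendant '[[0.025,0,0,0.0003,0],[0.025,0,0,0.0005,0],[0.025,0,0,0.0005,0]]'|grep -E "pos|force"
```

```text
tcp_pos: [0.5152, -0.1879, 0.0973]
ft_force: [-0.9, 0.9, 2.9]
```

```bash
python3 -m pendant '[[0.025,0,0,0.0003,0],[0.025,0,0,0.0005,0],[0.025,0,0,0.0005,0]]'|grep -E "pos|force"
```

```text
tcp_pos: [0.5152, -0.1879, 0.0968]
ft_force: [-1.2, 1.6, 4.0]
```

```bash
python3 -m pendant '[[0.025,0,0,0.0003,0],[0.025,0,0,0.0005,0],[0.025,0,0,0.0005,0]]'|grep -E "pos|force"
```

```text
tcp_pos: [0.5152, -0.1879, 0.0962]
ft_force: [-2.4, 1.6, 4.1]
```

```bash
python3 -m pendant '[[0.025,0,0,0.0003,0],[0.025,0,0,0.0005,0],[0.025,0,0,0.0005,0]]'|grep -E "pos|force"
```

```text
tcp_pos: [0.5152, -0.188, 0.0961]
ft_force: [-3.8, 2.2, 7.4]
```

```bash
python3 -m pendant '[[0.025,0,0,0.0003,0],[0.025,0,0,0.0005,0],[0.025,0,0,0.0005,0]]'|grep -E "pos|force"
```

```text
tcp_pos: [0.5152, -0.188, 0.096]
ft_force: [-6.1, 2.8, 11.2]
```

The force pattern was a rise to 8 N, a drop to zero at z≈98 mm, then a hard stop about 1.5 mm later. That matches a snap followed by the rubber stop. I'll back off and look.

```bash
python3 -m pendant '[[0.025,0,0,-0.002,0],[0.025,0,0,-0.006,0],[0.025,0,0,-0.015,0],[0.025,0,0,-0.04,0],[0.025,0,-0.01,-0.08,0],[0.025,0,-0.02,-0.12,0],[0.025,0,-0.03,-0.16,0],[0.025,0,-0.03,-0.18,0],[0.025,0,-0.03,-0.18,0],[0.025,0,-0.03,-0.18,0]]'
python3 - <<'E'
from h import *
T=tool();w=vision.grab_frame("wrist");im=vision.grab_frame("scene")
np.savez("w6.npz",R=T[0],p=T[1]);cv2.imwrite("pics/w6raw.png",w[...,::-1])
o=np.zeros((480,800,3),np.uint8);o[:,:400]=cv2.resize(im[135:235,225:308,::-1],(400,480),interpolation=cv2.INTER_CUBIC);o[:,400:]=cv2.resize(w[90:258,185:325,::-1],(400,480),interpolation=cv2.INTER_CUBIC)
cv2.imwrite("pics/s6.png",o);print(T[1])
E
```

```text
time: 18.2
tcp_pos: [0.5461, -0.1856, 0.2772]
orientation: [-0.001, 0.74, -0.673, 0.002]
ft_force: [0.6, -0.2, -0.5]
width: 0.0249
[ 0.54605375 -0.18555648  0.27723013]
```

View pics/s6.png

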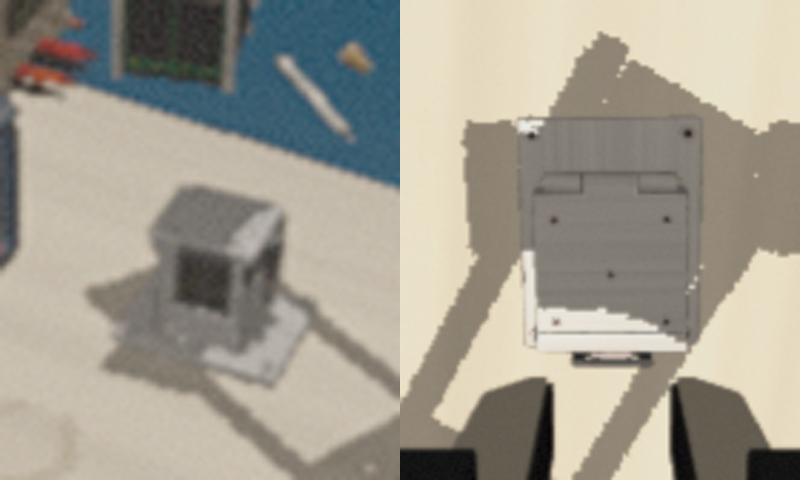

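Both views show the door lying level and staying shut with nothing touching it. The fingers are about 18 cm above it.

```bash
python3 -m pendant '[[0.025,0,0,0,0],[0.025,0,0,0,0],[0.025,0,0,0,0]]'; python3 -c "
from cell import order; print(order.job_done())"
```

```text
time: 18.55
tcp_pos: [0.5444, -0.1849, 0.2737]
orientation: [0.0, 0.74, -0.673, -0.001]
ft_force: [0.3, -0.3, 0.8]
width: 0.0245
the job is handed in; nothing more can be done
None
```

The satellite is in the pod with the door shut over it, and I handed the job in at 18.6 s of the 58 s allowed. No verdict was reported.

- **Satellite:** I lowered it upright onto the pusher plate and let go with the door still open. A wrist image then put its centre about 1 mm from the pod's axis, with its top size consistent with it being seated. I couldn't see the satellite clearly once the door was shut.
- **Door:** I swung it over with the fingers either side of the tongue and pressed in 0.5–1 mm steps. The force rose to about 8 N, dropped to zero at the snap, then rose stiffly to 11 N about 1.5 mm further on, which matches the rubber stop. Those are readings at the end of each step; the highest was 11 N, against the 30 N limit.
- **Last check:** After I backed off, the scene and wrist views showed the door level and shut by itself, with the arm about 18 cm clear. I did not measure the final door angle; the 96 mm fingertip height at the stop suggests it is close to level.
- **Other items:** I never went near the tape, vial or cutters and felt no contact with them, but I did not re-measure their positions at the end.
- **Disagreements:** The overhead and wrist cameras differed by about 2 mm and up to 0.04 rad on the pod. I went with the wrist fit, and the insertion went smoothly, with at most about 3 N on the wrist.

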